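Level a worktop shelf with its crank pin, and keep it pressed

ROBOT

A 7-joint arm with a two-finger parallel gripper is mounted at the origin on a cart in front of the work surface, level with it; the furniture and walls round the work are solid. World frame = base frame: x ahead of the robot, y to its left, z up, the work surface at z = 0. Lengths are in m, angles in rad, forces in N, time in s.
With the tool pointing down it reaches from about 0.4 to 0.85 m from the base axis. Payload 4.4 kg.
Tool frame: the origin (TCP) lies at the very end of the fingers, on their centre line; the grasp point (between the pads) lies 19 mm behind it; z points along the fingers, x is the direction in which the jaws open and shut, and the axes are right-handed (so a half turn about z gives the same grasp; the last joint's range is limited). The gripper opens to 94 mm and grips with 3 to 60 N. Pads are 16 mm wide; open, the fingers measure 119 mm over their backs; the gripper's body (75 mm by 177 mm) begins 78 mm behind the grasp point.
Start: joints at [1.149, 0.628, 0.038, 1.517, -0.027, 0.996, -0.02], TCP at [0.226, -0.609, 0.17] pointing down, gripper open.
Joint ranges: [-3.06, 3.06], [-0.37, 2.12], [-1.25, 1.32], [0.18, 2.47], [-1.1, 4.24], [0.23, 1.98], [-2.94, 2.94]. Speed limits (rad/s): [2.57, 2.57, 3.14, 3.14, 3.14, 3.14, 3.14].

INTERFACE

Orientations are given as a unit quaternion [x, y, z, w].
In Python, from workcell import arm, grab_frame, camera_model gives the robot as it stands.
- The arm moves only by the tool jog_arm, never from a script. Its argument "series" is a list of rows, each an object with "slide": the shift along the tool's x, y, z in mm, a list of three; "turn": the turn about the tool's z in rad; "hand": the gripper command: -1 is fully open, 1 is shut, values between are in proportion. In form: [{"slide": [tx, ty, tz], "turn": turn, "hand": hand}, ...]. A call has 1 to 20 rows; each row is the pose to reach, as a shift and turn from the pose measured when the call began, along the tool's axes at that moment; what a row does not reach only later rows make up. A row lasts 1/10 s, in which the tool goes at most 50 mm and 8.59 degrees, less where a joint would pass 70% of its speed; a pose out of reach is approached as far as the arm can. A call with a gripper value outside its range is refused whole. The fingers move at their own pace and stop on an object; the grip force is fixed at half the most. Time passes only in rows, so rows that repeat a pose let the fingers close. It gives the time, the measured TCP pose, the force and the opening at its end, in the units of the state.
- arm.state(): the state, without advancing time (a new reading comes with each control period).
- grab_frame(name): name is "side" or "top"; returns the picture (480x640x3 uint8, red, green, blue); there is no depth.
- camera_model(name): a dict with "mtx" (3x3 intrinsics, pixels), "world_from_camera" (4x4, takes a point from camera to world coordinates). Camera axes: x right, y down, z forward; pixel columns grow to the right and rows downward; lengths in m; the calibration is good to about 2 mm. A picture is of the moment at which its call begins. camera_model takes no time and is no camera call.
- arm.finish_job(): hands the job in, once; it reports no verdict.
The state is a dict: "time": time; "q": joint angles; "dq": joint speeds; "tau": joint torques, N m; "eef_pos": TCP position; "ee_rot": TCP orientation; "force": force on the tool from outside, world axes, zero at the start; "moment": the same for the moment, N m; "grip_width": finger opening in m.
Only numpy, scipy, OpenCV 4.12 (cv2) and the standard library are available. Lean on these libraries where they do the work, as an engineer would, in place of code of your own. Each camera call takes 0.05 s, during which the arm holds its last target. There are 200 camera calls.

TASK

Level the little worktop shelf: take the orange-handled pin out of its wooden stand and put its steel end right down through the eye of the red crank on the shelf's levelling foot. Using only the pin, press the sprung shelf fully down onto its foot and, pressing, turn the crank until the bubble of the spirit level lies between its two black lines. Finish still gripping the pin and holding the shelf pressed down with the bubble centred; leave the two shakers standing on the shelf and do not disturb the other things.

Things in the scene. Friction and masses are not known exactly. Their poses are not given: they have to be found in the camera images.
- pin: Loose crank pin standing upright in its stand: orange cylindrical handle 24 mm across and 64 mm long on top, below it a steel collar 30 mm across and 6 mm thick, below that a steel rod 9 mm across and 28 mm long with a tapered tip. 0.12 kg, 98 mm long in all. Origin: the rod's tip; z along the pin toward the handle. The collar's underside is at z = 28, the handle runs from z = 34 to 98 mm.
- pin_collar (a point): Centre of the underside of the pin's collar, on the pin's axis, 28 mm above the tip.
- pin_stand: Dark wooden block 70x70x40 mm, fixed to the surface, with a hole 11 mm wide and 33 mm deep in the middle of its top, in which the pin's rod stands, collar resting on the top. Origin: centre of its underside.
- shelf_base: Fixed dark steel base (100x340x8 mm, long along its y) of a small wooden shelf. Origin: centre of its underside; z up. The shelf board (150x350x16 mm, top about 68 mm above the worktop) is hinged on it at the end y = +150 mm and stands on the levelling foot at y = -130 mm. A wire rail 18 mm high runs along the board's edge on the +x side.
- level_mid (a point): Middle of the spirit level's green window, between its two black lines (inner edges 19 mm apart). The white housing (110x34x18 mm) lies on the board along the base's y, its middle at x = -45, y = +25 mm of the base.
- foot_axis (a point): On the upright axis of the levelling foot, about 41 mm above the board, the level of the crank's top (as built; this point is fixed to the base). The crank turns about this vertical line. A wall cabinet hangs 0.6 m above the worktop behind the shelf (beyond about x = 0.55 m, y over 0.2 m): keep the arm clear of it.
- eye (a point): Centre of the upper mouth of the eye, the through hole 12 mm wide at the end of the red crank, 55 mm from the foot axis. The eye is a 34x34x10 mm block about 31 mm clear above the board; the pin's rod fits through it from above and its collar then rests on it. It moves with the crank and the shelf.
- crank (a joint): Angle of the crank (rad, 0 to 2.0), growing clockwise seen from above. Clockwise raises the foot's end of the shelf (about 5 mm a radian) and moves the bubble toward the foot; about 0.12 N m of friction, stays where it is left.
- shelf_board (a joint): How far the sprung shelf is pressed down onto its foot (rad): 0 springs up, 0.02 fully down on its stop. At the foot that is 6 mm of travel; pressing down on the eye takes 1 to 2 N to begin and about 6 N to reach the stop; 10 to 15 N holds it firmly down. Readings of this joint are noisy beside its travel. It springs up when let go.
- bubble_mid (a point): Middle of the pale 14 mm bubble in the level's window. It shifts along the base's y to either side of point level_mid (centred where the two coincide), at most 24 mm; it always goes to the higher end, about 13 mm per radian of crank, and settles in about 1 s. With the shelf fully down it starts on the hinge side (the foot's end low); where on the crank it centres differs from time to time.
- salt_shaker: White shaker with steel top, 36 mm across, 74 mm tall, standing loose on the shelf. Origin: centre of its underside.
- pepper_shaker: White shaker with steel top, 35 mm across, 74 mm tall, standing loose on the shelf. Origin: centre of its underside.
- mug: White mug, red inside, 87x113x90 mm. Bystander. Origin: centre of its underside.
- coaster: Round wooden coaster, 100 mm across, 12 mm thick. Bystander. Origin: centre of its underside.
- carton: Small carton 30x45x58 mm standing on the coaster. Bystander. Origin: centre of its underside.
- bottle: White bottle-shaped shaker with wooden top, 56 mm across, 129 mm tall. Bystander. Origin: centre of its underside.
There are look-alikes about, which are no part of the job. Of the things shaped like the pin, the orange one is meant.

How it is judged:
On the way, in this order (a step that is already met when the one before it is completed fails the run):
1. the pin, held in the gripper, has its rod through the eye of the crank (z of pin_collar in the frame of eye below 0.012 m and horizontal distance between each of pin_collar, pin and eye below 0.006 m and contact force between the fingers and pin above 2 N), for 0.1 s.
2. the pin presses the shelf fully down and the bubble is centred (z of pin_collar in the frame of eye below 0.004 m and horizontal distance between each of pin_collar, pin and eye below 0.006 m and contact force between the fingers and pin above 2 N and contact force between pin and crank above 3 N and value of joint shelf_board above 0.018 rad and y of bubble_mid in the frame of level_mid between -0.003 and 0.003 m), for 0.2 s.
At the end, for the whole second after the job is handed in: Pin gripped, through the eye, collar within 4 mm of it, axis within 6 mm, pushing over 3 N; shelf down over 0.018 rad; bubble within 3 mm of centre; hand touches no part of the shelf; shakers upright; shakers and bystanders within 30 mm of their starts (all of step 2 and contact force between each of the fingers, the arm and shelf_base below 0.5 N and angle between each of salt_shaker, pepper_shaker's own z axis and vertical below 0.15 rad and distance of each of salt_shaker, pepper_shaker, mug, coaster, carton, bottle from where it was at the start of the episode below 0.03 m); the arm keeps its last pose, push and grip.
It fails at once if the gripper or arm pushes on the shelf or crank directly instead of with the pin (contact force between any of the fingers, the arm and shelf_base above 3 N).
It fails at once if a shaker on the shelf is knocked over (angle between any of salt_shaker, pepper_shaker's own z axis and vertical above 0.5 rad).
It fails at once if a bystander is pushed away (distance of any of mug, coaster, carton, bottle from where it was at the start of the episode above 0.03 m).
It also fails if it takes over 58 s, if anything falls off the work surface, if the arm or the gripper's body presses on something with over 40 N, if the wrist force passes 120 N, or if a joint passes its speed limit or range.

## Working session

There is one attempt and no reset: what is moved stays moved. The work goes in short steps, Python scripts to look and compute and a tool call to move; the robot and the scene stay as the last step left them, time stands still between calls to the robot, and variables do not carry over. Pictures are saved under pics/ and viewed, about 8 in all and at most 12, crops included, and the job is handed in when it is done.

Besides the shell and the picture viewer there is one more tool, called after "Call:" as name([rows], argument=value, ...), one row to a line, values as JSON. jog_arm: Moves the arm, as the interface text tells. Its arguments: {"type":"object","properties":{"series":{"type":"array"}},"required":["series"]}

```bash
mkdir -p pics; python3 - <<'E'
from workcell import arm, grab_frame, camera_model
import cv2,numpy as np
for n in("top","side"):
    f=grab_frame(n);cv2.imwrite(f"pics/{n}0.png",f[:,:,::-1])
    m=camera_model(n);print(n,np.round(m["mtx"],1).tolist(),np.round(m["world_from_camera"],3).tolist())
s=arm.state();print({k:np.round(v,3).tolist() for k,v in s.items()})
E
```

```text
top [[493.0, 0.0, 316.8], [0.0, 493.0, 238.6], [0.0, 0.0, 1.0]] [[0.328, -0.913, 0.245, 0.239], [-0.945, -0.316, 0.086, -0.007], [-0.001, -0.259, -0.966, 1.506], [0.0, 0.0, 0.0, 1.0]]
side [[488.4, 0.0, 316.1], [0.0, 488.4, 244.5], [0.0, 0.0, 1.0]] [[1.0, -0.006, -0.011, 0.588], [0.005, -0.615, 0.788, -0.852], [-0.012, -0.788, -0.615, 0.86], [0.0, 0.0, 0.0, 1.0]]
{'time': 0.1, 'q': [1.149, 0.629, 0.038, 1.518, -0.027, 0.996, -0.02], 'dq': [0.0, -0.004, 0.002, -0.003, -0.0, -0.002, 0.002], 'tau': [0.003, -55.079, 1.148, -18.712, -0.052, 0.019, 0.0], 'eef_pos': [0.226, -0.609, 0.17], 'ee_rot': [0.821, -0.571, -0.001, -0.0], 'force': [-0.18, -0.435, -0.409], 'moment': [0.015, -0.022, -0.019], 'grip_width': 0.094}
```

View pics/top0.png

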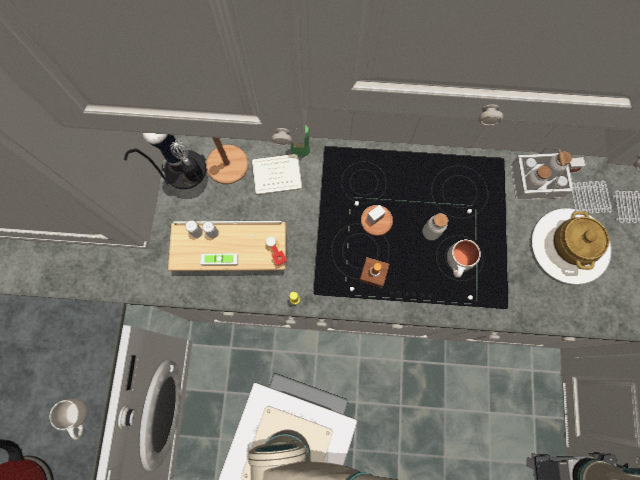

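View pics/side0.png

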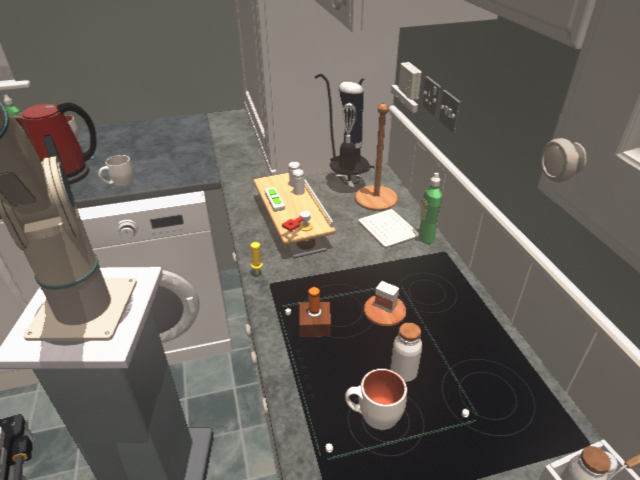

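Top view: the orange pin in its stand is at (376,269), the yellow look-alike at (294,298) and the red crank at (277,256), with the green level at (219,259). The coaster at (376,220) and the wooden bottle top are also orange-brown. Side view: orange pin (314,300), yellow pin (256,258), crank (293,226). I choose the orange one in the wooden stand, and will check it in a close crop while measuring.

```bash
cat > h.py <<'E'
from workcell import arm, grab_frame, camera_model
import cv2,numpy as np
M={n:camera_model(n) for n in("top","side")}
def ray(n,uv):
    m=M[n];T=np.array(m["world_from_camera"]);d=T[:3,:3]@np.linalg.solve(np.array(m["mtx"]),[uv[0],uv[1],1.]);return T[:3,3],d/np.linalg.norm(d)
def onz(n,uv,z):
    o,d=ray(n,uv);return o+d*(z-o[2])/d[2]
def proj(n,P):
    m=M[n];T=np.linalg.inv(np.array(m["world_from_camera"]));p=np.array(m["mtx"])@(T[:3,:3]@P+T[:3,3]);return p[:2]/p[2]
def tri(a,b):
    (o1,d1),(o2,d2)=ray("top",a),ray("side",b)
    A=np.stack([d1,-d2],1);s=np.linalg.lstsq(A,o2-o1,rcond=None)[0]
    p,q=o1+s[0]*d1,o2+s[1]*d2;return (p+q)/2,np.linalg.norm(p-q)
def blobs(f,lo,hi,roi,amin=4):
    x0,y0,x1,y1=roi;h=cv2.cvtColor(f[y0:y1,x0:x1],cv2.COLOR_RGB2HSV)
    n,l,st,c=cv2.connectedComponentsWithStats(cv2.inRange(h,np.array(lo),np.array(hi)))
    return [(np.round(c[i]+[x0,y0],2),st[i,:]+np.array([x0,y0,0,0,0])) for i in range(1,n) if st[i,4]>=amin]
E
python3 - <<'E'
from h import *
t,s=grab_frame("top"),grab_frame("side")
def P(k,b):
    print(k);[print("  ",c.tolist(),st.tolist()) for c,st in b]
P("pin top",blobs(t,(5,170,120),(17,255,255),(355,250,395,292)))
P("pin side",blobs(s,(5,170,120),(17,255,255),(295,280,335,345)))
P("red top",blobs(t,(0,190,100),(4,255,255),(255,235,300,275)))
P("red side",blobs(s,(0,190,90),(4,255,255),(270,205,330,245)))
P("green top",blobs(t,(45,120,100),(70,255,255),(190,245,250,275)))
P("green side",blobs(s,(45,120,100),(70,255,255),(255,175,300,220)))
c1=cv2.resize(t[240:290,355:395],(320,400),interpolation=cv2.INTER_CUBIC)
c2=cv2.resize(s[280:340,290:338],(320,400),interpolation=cv2.INTER_CUBIC)
c3=cv2.resize(t[215:275,165:295],(780,360),interpolation=cv2.INTER_CUBIC)
c4=cv2.resize(s[170:250,250:340],(450,400),interpolation=cv2.INTER_CUBIC)
cv2.imwrite("pics/c1.png",np.hstack([c1,c2])[:,:,::-1])
im=np.zeros((600,800,3),np.uint8);im[:312,:676]=cv2.resize(c3,(676,312));im[312:,:324]=cv2.resize(c4,(324,288));im[312:,400:720]=cv2.resize(t[230:275,255:305],(320,288),interpolation=cv2.INTER_CUBIC)
cv2.imwrite("pics/c2.png",im[:,:,::-1])
E
```

```text
pin top
   [378.0, 269.8] [376, 269, 5, 2, 5]
pin side
   [313.55, 291.0] [308, 287, 12, 9, 78]
   [314.67, 303.78] [311, 297, 9, 15, 118]
red top
red side
green top
   [210.36, 258.56] [205, 256, 13, 6, 70]
   [226.72, 258.54] [220, 256, 13, 6, 69]
green side
   [271.81, 191.71] [269, 189, 7, 7, 31]
   [276.11, 200.08] [272, 197, 9, 7, 37]
```

View pics/c1.png

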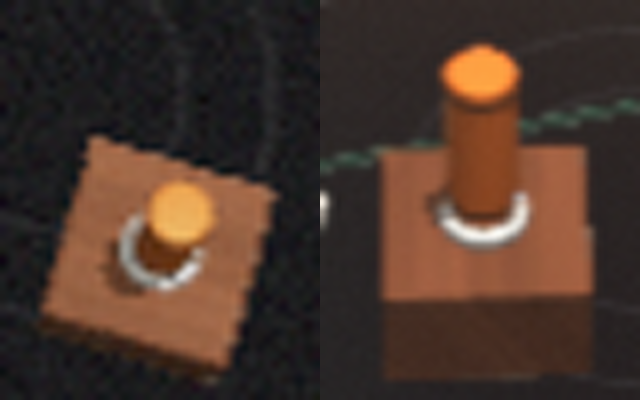

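View pics/c2.png

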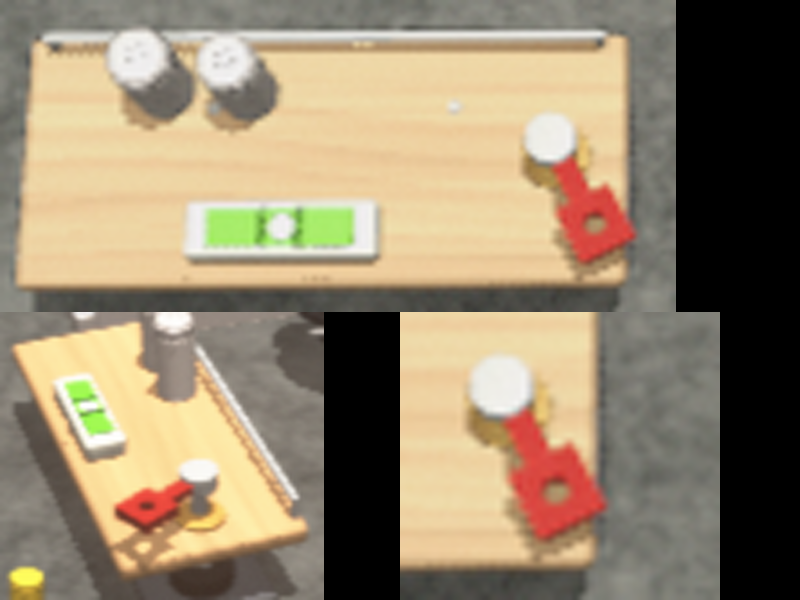

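The crops confirm the orange pin: handle top at top(377.6,266.3) and side(314,291), upright in its stand. The crank eye's hole is at about top(279.1,257.4) and side(290.5,223.8). The white knob is at top(270.5,241.3), and the bubble sits near centre because the shelf is still sprung up.

```bash
cat >> h.py <<'E'
def redmask(f):
    f=f.astype(int);return ((f[:,:,0]>90)&(f[:,:,1]<0.42*f[:,:,0])&(f[:,:,2]<0.42*f[:,:,0])).astype(np.uint8)
E
python3 - <<'E'
from h import *
t,s=grab_frame("top"),grab_frame("side")
np.set_printoptions(precision=4,suppress=True)
print("pin top blobs",[(c.tolist(),st.tolist()) for c,st in blobs(t,(5,150,190),(25,255,255),(370,258,386,276))])
print("pin side",[(c.tolist(),st.tolist()) for c,st in blobs(s,(5,150,190),(25,255,255),(300,280,330,300))])
print("tri handle top",tri((377.6,266.3),(314.0,291.0)), onz("top",(377.6,266.3),.138),onz("side",(314.,290.8),.138))
# collar ring top centre
print("collar",onz("top",((160+.5)/8-.5+355,(250+.5)/8-.5+240),.046))
for n,f,roi in(("top",t,(255,235,300,275)),("side",s,(270,205,330,245))):
    x0,y0,x1,y1=roi;m=redmask(f)[y0:y1,x0:x1]
    cs,h=cv2.findContours(m,cv2.RETR_CCOMP,cv2.CHAIN_APPROX_NONE)
    for c,hh in zip(cs,h[0]):
        if len(c)>3: print(n,"area",cv2.contourArea(c),"hole" if hh[3]>=0 else "outer",c[:,0].mean(0)+[x0,y0],(c[:,0].min(0)+[x0,y0]).tolist(),(c[:,0].max(0)+[x0,y0]).tolist())
print("eye tri",tri((279.1,257.4),(290.6,223.8)),onz("top",(279.1,257.4),.112))
print("knob top",[onz("top",(270.5,241.3),z) for z in(.11,.125)])
g=[onz("top",(210.36,258.56),.088),onz("top",(226.72,258.54),.088)];d=g[1]-g[0];print("green",g,d/np.linalg.norm(d))
E
```

```text
pin top blobs [([377.28, 265.89], [374, 263, 8, 7, 46])]
pin side [([313.58, 290.6], [309, 287, 10, 8, 62])]
tri handle top (array([ 0.5697, -0.075 ,  0.1252]), np.float64(0.001298810303110628)) [ 0.566  -0.0745  0.138 ] [ 0.5706 -0.0876  0.138 ]
collar [ 0.5717 -0.0745  0.046 ]
top area 124.5 outer [277.7347 255.2653] [272, 246] [286, 264]
top area 21.0 hole [279.     257.5714] [276, 255] [282, 260]
side area 95.0 outer [292.6667 222.5476] [283, 217] [302, 228]
side area 5.5 hole [290.2857 223.2857] [289, 222] [292, 225]
eye tri (array([0.5052, 0.2027, 0.1072]), np.float64(0.0009710122013471649)) [0.5039 0.2019 0.112 ]
knob top [array([0.5413, 0.2427, 0.11  ]), array([0.5381, 0.24  , 0.125 ])]
green [array([0.4388, 0.3957, 0.088 ]), array([0.4546, 0.3501, 0.088 ])] [ 0.3287 -0.9444  0.    ]
```

```bash
cat >> h.py <<'E'
from scipy.spatial.transform import Rotation as R
def slide(target):
    s=arm.state();return np.round(R.from_quat(s["ee_rot"]).inv().apply(np.array(target)-s["eef_pos"])*1000,1).tolist()
E
python3 - <<'E'
from h import *
print(onz("top",(377.5,266.1),.11),onz("side",(313.8,290.8),.11))
print(slide((.572,-.0755,.16)))
E
```

```text
[ 0.5731769  -0.07544043  0.11      ] [ 0.56954461 -0.05801663  0.11      ]
[-379.8, -509.8, 10.4]
```

```bash
python3 - <<'E'
from h import *
np.set_printoptions(precision=4,suppress=True)
print("collar",tri((374.56,270.8),(314.0,311.5)))
for z in(.04,.05,.06):
  # stand top corners: top crop & side crop
  print(z,[onz("top",((x+.5)/8-.5+355,(y+.5)/8-.5+240),z)[:2] for x,y in((92,138),(272,188),(230,368),(44,315))],[onz("side",((x-320+.5)/6.667-.5+290,(y+.5)/6.667-.5+280),z)[:2] for x,y in((382,150),(586,148),(592,297),(382,298))])
p=onz("top",(376,220),.012);print(p)
E
```

```text
collar (array([ 0.5689, -0.0737,  0.0605]), np.float64(0.0009499893963987387))
0.04 [array([ 0.6061, -0.0373]), array([ 0.6099, -0.1079]), array([ 0.5387, -0.1131]), array([ 0.535, -0.041])] [array([ 0.5328, -0.0225]), array([ 0.6054, -0.022 ]), array([ 0.6062, -0.0933]), array([ 0.5351, -0.0933])]
0.05 [array([ 0.6036, -0.0371]), array([ 0.6074, -0.1072]), array([ 0.5366, -0.1124]), array([ 0.533 , -0.0407])] [array([ 0.5334, -0.0326]), array([ 0.6052, -0.0321]), array([ 0.606 , -0.1025]), array([ 0.5357, -0.1025])]
0.06 [array([ 0.6011, -0.0369]), array([ 0.6049, -0.1065]), array([ 0.5346, -0.1117]), array([ 0.531 , -0.0405])] [array([ 0.5341, -0.0427]), array([ 0.6049, -0.0422]), array([ 0.6058, -0.1117]), array([ 0.5364, -0.1118])]
[ 0.7375 -0.0314  0.012 ]
```

Both views agree that the stand sits on the raised hob: its top is at about 0.055 m and the handle top at 0.125 m. The pin is at (0.569,-0.0745). I'll go above it first.

Call:
jog_arm([
  {"slide": [-30,-40,-10],"turn": 0,"hand": -1},
  {"slide": [-60,-80,-20],"turn": 0,"hand": -1},
  {"slide": [-90,-120,-20],"turn": 0,"hand": -1},
  {"slide": [-120,-160,-20],"turn": 0,"hand": -1},
  {"slide": [-150,-200,-20],"turn": 0,"hand": -1},
  {"slide": [-180,-240,-20],"turn": 0,"hand": -1},
  {"slide": [-210,-280,-20],"turn": 0,"hand": -1},
  {"slide": [-240,-320,-20],"turn": 0,"hand": -1},
  {"slide": [-270,-360,-20],"turn": 0,"hand": -1},
  {"slide": [-300,-400,-20],"turn": 0,"hand": -1},
  {"slide": [-330,-440,-20],"turn": 0,"hand": -1},
  {"slide": [-360,-480,-20],"turn": 0,"hand": -1},
  {"slide": [-380,-507,-20],"turn": 0,"hand": -1},
  {"slide": [-380,-507,-15],"turn": 0,"hand": -1},
  {"slide": [-380,-507,-10],"turn": 0,"hand": -1},
])

```text
time: 1.8
eef_pos: [0.5692, -0.0757, 0.1799]
ee_rot: [0.822, -0.57, -0.0, 0.0]
force: [-1.0, -0.1, -0.6]
grip_width: 0.094
```

```bash
python3 - <<'E'
from h import *
s=arm.state();print(s["time"],s["eef_pos"],s["ee_rot"],s["force"],s["q"])
print(slide((.5693,-.0745,.0865)))
t,f=grab_frame("top"),grab_frame("side")
a=cv2.resize(t[220:310,320:420],(400,360),interpolation=cv2.INTER_CUBIC);b=cv2.resize(f[220:360,250:390],(400,400),interpolation=cv2.INTER_CUBIC)
a=np.vstack([a,np.zeros((40,400,3),np.uint8)]);cv2.imwrite("pics/g1.png",np.hstack([a,b])[:,:,::-1])
E
```

```text
1.8 [ 0.56921981 -0.07573522  0.17994241] [ 8.21616461e-01 -5.70040584e-01 -3.36541171e-04  9.66505845e-05] [-0.97710882 -0.1390166  -0.55761399] [ 0.09631482  0.50767671 -0.01942187  1.72212704  0.01171801  0.91258123
 -1.14094312]
[-1.1, -0.6, 93.4]
```

View pics/g1.png

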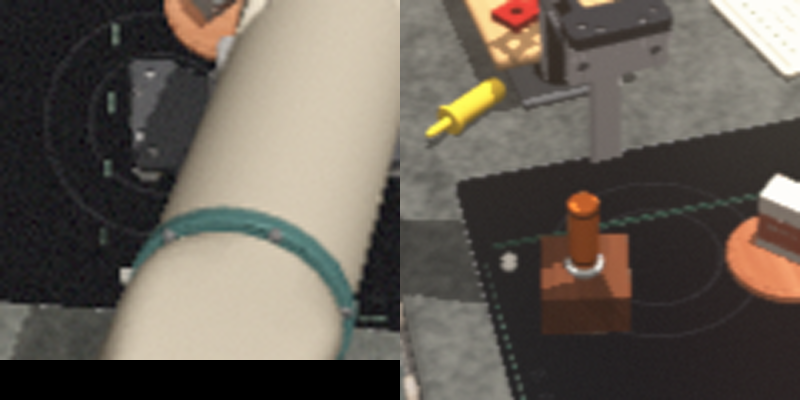

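The gripper is right over the pin: the near finger is offset in x just as the jaw axis predicts. The yellow look-alike has toppled and now lies at about side(273,257); it isn't part of the job, but I'll keep watching it. Descending to grasp.

Call:
jog_arm([
  {"slide": [-1,0,30],"turn": 0,"hand": -1},
  {"slide": [-1,0,60],"turn": 0,"hand": -1},
  {"slide": [-1,0,80],"turn": 0,"hand": -1},
  {"slide": [-1,0,92],"turn": 0,"hand": -1},
  {"slide": [-1,0,93],"turn": 0,"hand": -1},
  {"slide": [-1,0,93],"turn": 0,"hand": 1},
  {"slide": [-1,0,93],"turn": 0,"hand": 1},
  {"slide": [-1,0,93],"turn": 0,"hand": 1},
  {"slide": [-1,0,93],"turn": 0,"hand": 1},
  {"slide": [-1,0,93],"turn": 0,"hand": 1},
  {"slide": [-1,0,93],"turn": 0,"hand": 1},
  {"slide": [-1,0,93],"turn": 0,"hand": 1},
  {"slide": [-1,0,93],"turn": 0,"hand": 1},
])

```text
time: 3.2
eef_pos: [0.5671, -0.0771, 0.0865]
ee_rot: [0.821, -0.572, -0.001, 0.001]
force: [-0.5, 0.2, 1.0]
grip_width: 0.0332
```

Call:
jog_arm([
  {"slide": [0,0,0],"turn": 0,"hand": 1},
  {"slide": [0,0,0],"turn": 0,"hand": 1},
  {"slide": [0,0,0],"turn": 0,"hand": 1},
  {"slide": [0,0,0],"turn": 0,"hand": 1},
  {"slide": [0,0,0],"turn": 0,"hand": 1},
])

```text
time: 3.7
eef_pos: [0.5671, -0.077, 0.0864]
ee_rot: [0.821, -0.572, -0.001, 0.001]
force: [-0.9, 0.0, -0.2]
grip_width: 0.0228
```

```bash
python3 - <<'E'
from h import *
s=arm.state();print(s["eef_pos"],s["force"],s["grip_width"])
f=grab_frame("side")
b=cv2.resize(f[200:350,230:380],(600,600),interpolation=cv2.INTER_CUBIC)
cv2.imwrite("pics/g2.png",b[:,:,::-1])
E
```

```text
[ 0.56705089 -0.07695267  0.08643274] [-0.88951261  0.0176483  -0.15161861] 0.022838687635387874
```

View pics/g2.png

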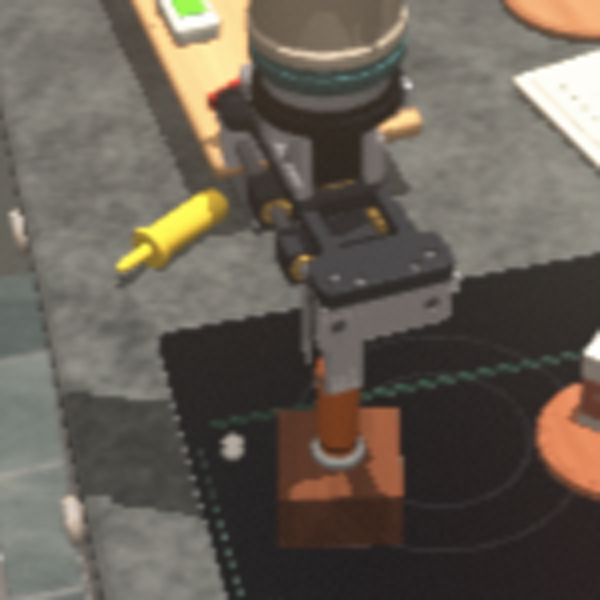

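The pin is gripped (22.8 mm opening) with collar on the stand; the yellow pin lies still. Now I'll lift it and carry it to hover over the eye.

Call:
jog_arm([
  {"slide": [0,0,-15],"turn": 0,"hand": 1},
  {"slide": [0,0,-35],"turn": 0,"hand": 1},
  {"slide": [0,0,-65],"turn": 0,"hand": 1},
  {"slide": [0,0,-100],"turn": 0,"hand": 1},
  {"slide": [-15,-2,-125],"turn": 0,"hand": 1},
  {"slide": [-45,-6,-130],"turn": 0,"hand": 1},
  {"slide": [-75,-10,-130],"turn": 0,"hand": 1},
  {"slide": [-105,-14,-130],"turn": 0,"hand": 1},
  {"slide": [-135,-18,-130],"turn": 0,"hand": 1},
  {"slide": [-165,-22,-130],"turn": 0,"hand": 1},
  {"slide": [-195,-26,-130],"turn": 0,"hand": 1},
  {"slide": [-225,-30,-130],"turn": 0,"hand": 1},
  {"slide": [-250,-34,-130],"turn": 0,"hand": 1},
  {"slide": [-270,-37,-125],"turn": 0,"hand": 1},
  {"slide": [-284,-39,-115],"turn": 0,"hand": 1},
  {"slide": [-284,-39,-108],"turn": 0,"hand": 1},
  {"slide": [-284,-39,-108],"turn": 0,"hand": 1},
  {"slide": [-284,-39,-108],"turn": 0,"hand": 1},
])

```text
time: 5.55
eef_pos: [0.5058, 0.2012, 0.1942]
ee_rot: [0.82, -0.573, -0.001, 0.002]
force: [0.1, -0.8, -0.7]
grip_width: 0.0224
```

```bash
python3 - <<'E'
from h import *
np.set_printoptions(precision=4,suppress=True)
s=arm.state();print(s["eef_pos"],s["ee_rot"],s["force"],s["grip_width"])
f=grab_frame("side");p=np.array(s["eef_pos"])
for k,dz in(("tip",-.06),("collar",-.032),("handle34",-.026)):print(k,proj("side",p+[0,0,dz]))
print("eyemid",proj("side",np.array([.5052,.2027,.1072])),proj("side",np.array([.5052,.2027,.112])))
b=cv2.resize(f[170:250,245:345],(800,640),interpolation=cv2.INTER_CUBIC)[:600]
cv2.imwrite("pics/e1.png",b[:,:,::-1])
t=grab_frame("top");cv2.imwrite("pics/e1t.png",cv2.resize(t[200:300,220:340],(720,600),interpolation=cv2.INTER_CUBIC)[:,:,::-1])
print("red top visible",redmask(t)[235:275,255:300].sum())
E
```

```text
[0.5058 0.2012 0.1942] [ 0.8199 -0.5725 -0.0009  0.0016] [ 0.1365 -0.7644 -0.7353] 0.022357031838051374
tip [290.1686 215.7958]
collar [289.685  206.8513]
handle34 [289.5796 204.9027]
eyemid [290.4075 223.8537] [290.3272 222.3768]
red top visible 0
```

View pics/e1.png

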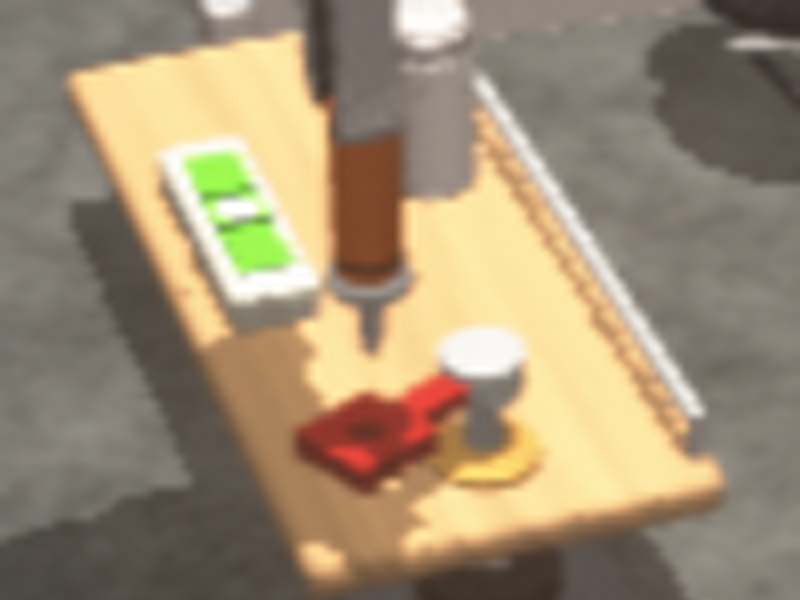

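The tip is at side(290.9,213.6) and the hole at (290.8,223.3). They're lined up across the view to about 1 mm, and the height gap fits a drop of about 28 mm. I'll lower the pin most of the way and look again.

Call:
jog_arm([
  {"slide": [-2,0.5,6],"turn": 0,"hand": 1},
  {"slide": [-2,0.5,12],"turn": 0,"hand": 1},
  {"slide": [-2,0.5,18],"turn": 0,"hand": 1},
  {"slide": [-2,0.5,22],"turn": 0,"hand": 1},
  {"slide": [-2,0.5,22],"turn": 0,"hand": 1},
  {"slide": [-2,0.5,22],"turn": 0,"hand": 1},
])

```text
time: 6.25
eef_pos: [0.505, 0.2033, 0.1726]
ee_rot: [0.82, -0.572, -0.001, 0.001]
force: [0.4, 0.5, -0.4]
grip_width: 0.0228
```

```bash
python3 - <<'E'
from h import *
np.set_printoptions(precision=4,suppress=True)
s=arm.state();print(s["eef_pos"],s["force"],s["grip_width"])
f=grab_frame("side");p=np.array(s["eef_pos"])
print("tip",proj("side",p+[0,0,-.06]))
b=cv2.resize(f[190:240,262:328],(792,600),interpolation=cv2.INTER_CUBIC)
cv2.imwrite("pics/e2.png",b[:,:,::-1])
E
```

```text
[0.505  0.2033 0.1726] [ 0.3649  0.4669 -0.3636] 0.022762153451977327
tip [290.2397 222.0457]
```

View pics/e2.png

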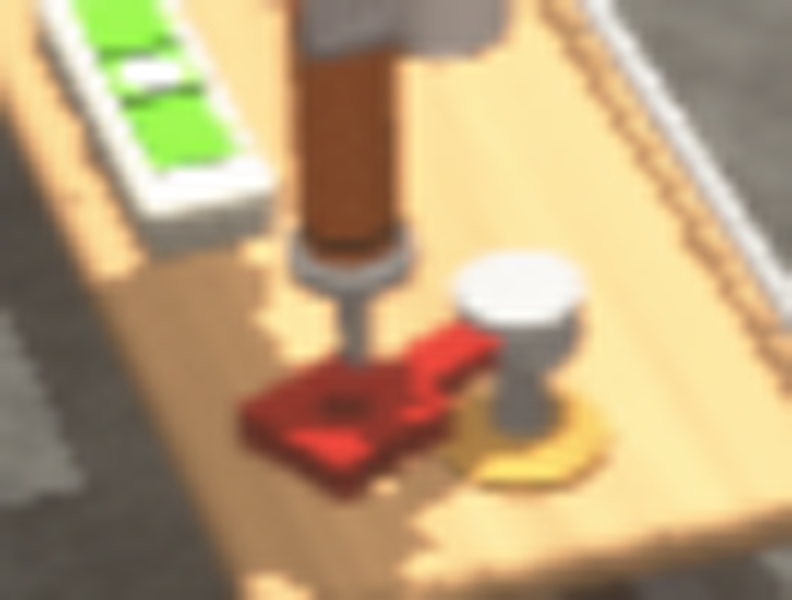

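The tip at side(291.2,220.0) is still above the hole at (290.5,223.1), and about 2 mm too far in +x. I'll correct that and feel downward.

Call:
jog_arm([
  {"slide": [-0.7,2,0],"turn": 0,"hand": 1},
  {"slide": [-0.7,2,2],"turn": 0,"hand": 1},
  {"slide": [-0.7,2,5],"turn": 0,"hand": 1},
  {"slide": [-0.7,2,8],"turn": 0,"hand": 1},
  {"slide": [-0.7,2,8],"turn": 0,"hand": 1},
])

```text
time: 6.8
eef_pos: [0.5029, 0.2032, 0.1645]
ee_rot: [0.82, -0.572, -0.001, 0.001]
force: [-0.0, -0.5, 0.9]
grip_width: 0.0228
```

Call:
jog_arm([
  {"slide": [0,0,2],"turn": 0,"hand": 1},
  {"slide": [0,0,4],"turn": 0,"hand": 1},
  {"slide": [0,0,6],"turn": 0,"hand": 1},
  {"slide": [0,0,6],"turn": 0,"hand": 1},
])

```text
time: 7.2
eef_pos: [0.5028, 0.2022, 0.1581]
ee_rot: [0.82, -0.573, -0.001, 0.002]
force: [1.1, -2.6, 1.5]
grip_width: 0.0224
```

```bash
python3 - <<'E'
from h import *
np.set_printoptions(precision=4,suppress=True)
s=arm.state();print(s["eef_pos"],s["force"],s["grip_width"])
f=grab_frame("side")
b=cv2.resize(f[190:240,262:328],(792,600),interpolation=cv2.INTER_CUBIC)
cv2.imwrite("pics/e3.png",b[:,:,::-1])
E
```

```text
[0.5028 0.2022 0.1581] [ 1.0676 -2.6395  1.4959] 0.022433912522542225
```

View pics/e3.png

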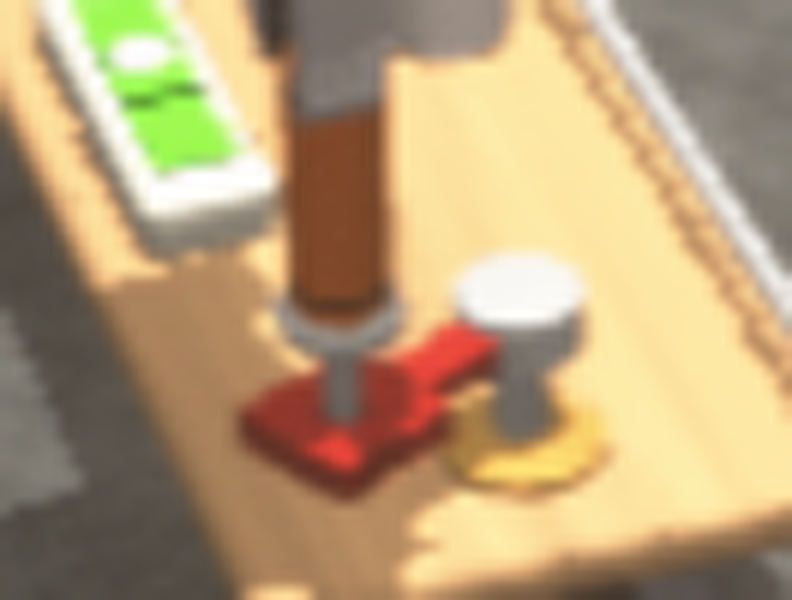

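```bash
python3 - <<'E'
from h import *
a=cv2.imread("pics/e2.png");b=cv2.imread("pics/e3.png")
# knob / red motion between the two crops (phase correlation by template)
def sh(x0,y0,x1,y1):
    r=cv2.matchTemplate(b[y0-30:y1+30,x0-30:x1+30],a[y0:y1,x0:x1],cv2.TM_CCOEFF_NORMED);_,v,_,l=cv2.minMaxLoc(r);return v,l[0]-30,l[1]-30
print("knob",sh(450,245,590,340),"eye front",sh(235,430,440,510),"board corner",sh(560,460,750,560))
for n,im,x in(("e2",a,355),("e3",b,343)):
    print(n,[(y,im[y,x,::-1].tolist()) for y in range(250,480,8)])
E
```

```text
knob (0.9942756295204163, 0, 2) eye front (0.9532084465026855, 1, 3) board corner (0.9979865550994873, 1, 1)
e2 [(250, [95, 60, 42]), (258, [126, 79, 55]), (266, [142, 110, 91]), (274, [150, 135, 124]), (282, [144, 136, 130]), (290, [124, 117, 111]), (298, [113, 104, 97]), (306, [115, 104, 95]), (314, [116, 106, 95]), (322, [117, 107, 96]), (330, [119, 107, 96]), (338, [120, 107, 95]), (346, [119, 106, 95]), (354, [118, 100, 90]), (362, [122, 86, 78]), (370, [133, 69, 60]), (378, [142, 58, 47]), (386, [140, 56, 46]), (394, [124, 53, 43]), (402, [108, 50, 39]), (410, [104, 50, 38]), (418, [120, 52, 41]), (426, [152, 56, 45]), (434, [189, 61, 51]), (442, [222, 67, 57]), (450, [222, 68, 57]), (458, [182, 61, 50]), (466, [135, 54, 42]), (474, [111, 52, 40])]
e3 [(250, [125, 71, 39]), (258, [126, 71, 40]), (266, [126, 72, 41]), (274, [127, 72, 41]), (282, [127, 71, 40]), (290, [128, 72, 42]), (298, [108, 65, 40]), (306, [88, 58, 38]), (314, [110, 65, 41]), (322, [133, 89, 64]), (330, [140, 116, 96]), (338, [146, 134, 123]), (346, [133, 128, 121]), (354, [114, 108, 100]), (362, [109, 100, 93]), (370, [108, 97, 91]), (378, [109, 98, 92]), (386, [109, 99, 92]), (394, [108, 99, 92]), (402, [107, 97, 90]), (410, [104, 97, 89]), (418, [115, 85, 78]), (426, [142, 70, 62]), (434, [182, 65, 55]), (442, [217, 65, 54]), (450, [228, 69, 58]), (458, [228, 68, 58]), (466, [181, 60, 50]), (474, [122, 52, 40])]
```

Call:
jog_arm([
  {"slide": [0.5,0,1],"turn": 0,"hand": 1},
  {"slide": [0.5,0,3],"turn": 0,"hand": 1},
  {"slide": [0.5,0,5],"turn": 0,"hand": 1},
  {"slide": [0.5,0,5],"turn": 0,"hand": 1},
])

```text
time: 7.65
eef_pos: [0.5027, 0.2017, 0.1528]
ee_rot: [0.82, -0.573, -0.001, 0.002]
force: [-0.3, -1.1, -1.1]
grip_width: 0.0227
```

The pin came down another 5 mm with no vertical force, so the rod is in the hole. Continuing.

Call:
jog_arm([
  {"slide": [0,0,3],"turn": 0,"hand": 1},
  {"slide": [0,0,6],"turn": 0,"hand": 1},
  {"slide": [0,0,9],"turn": 0,"hand": 1},
  {"slide": [0,0,9],"turn": 0,"hand": 1},
])

```text
time: 8.05
eef_pos: [0.5022, 0.2017, 0.1432]
ee_rot: [0.82, -0.573, -0.001, 0.002]
force: [0.2, -1.0, -1.5]
grip_width: 0.0229
```

Call:
jog_arm([
  {"slide": [0,0,2],"turn": 0,"hand": 1},
  {"slide": [0,0,4],"turn": 0,"hand": 1},
  {"slide": [0,0,6],"turn": 0,"hand": 1},
  {"slide": [0,0,6],"turn": 0,"hand": 1},
  {"slide": [0,0,6],"turn": 0,"hand": 1},
])

```text
time: 8.55
eef_pos: [0.5022, 0.2017, 0.1372]
ee_rot: [0.82, -0.573, -0.001, 0.002]
force: [-0.1, -1.0, -0.1]
grip_width: 0.0225
```

```bash
cat >> h.py <<'E'
def bubble(f,n="side",roi=(255,178,295,215)):
    """bubble offset (mm) along base y from the two green areas' ends, all in the window plane; +: toward hinge"""
    x0,y0,x1,y1=roi;hsv=cv2.cvtColor(f[y0:y1,x0:x1],cv2.COLOR_RGB2HSV)
    g=cv2.inRange(hsv,(40,90,80),(75,255,255));ys,xs=np.nonzero(g)
    P=np.array([onz(n,(x+x0,y+y0),.086) for x,y in zip(xs,ys)])
    e=np.array([-.329,.944]);s=P[:,:2]@e
    return s.min()*1000,s.max()*1000,np.histogram(s*1000,bins=np.arange(s.min()*1000,s.max()*1000+3,3))[0]
E
python3 - <<'E'
from h import *
s=arm.state();print(s["eef_pos"],s["force"],s["grip_width"])
f=grab_frame("side");print(bubble(f))
b=np.hstack([cv2.resize(f[190:240,265:315],(400,400),interpolation=cv2.INTER_CUBIC),cv2.resize(f[180:212,260:292],(400,400),interpolation=cv2.INTER_CUBIC)])
cv2.imwrite("pics/e4.png",b[:,:,::-1])
E
```

```text
[0.50224715 0.20168259 0.13724604] [-0.12566806 -1.00230136 -0.05914651] 0.022542774709091593
(np.float64(164.72776279405244), np.float64(247.515604924818), array([4, 4, 3, 5, 3, 5, 4, 4, 4, 4, 4, 1, 0, 1, 1, 0, 4, 3, 5, 3, 4, 3,
       5, 3, 4, 3, 5, 2]))
```

View pics/e4.png

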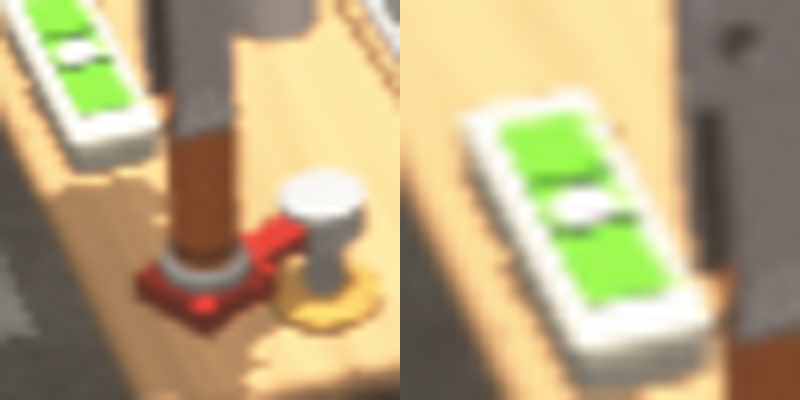

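The rod is fully in the hole and the collar is nearly on the eye; the bubble is at mid window because the shelf is still up. Now I'll press.

Call:
jog_arm([
  {"slide": [0,0,1],"turn": 0,"hand": 1},
  {"slide": [0,0,2],"turn": 0,"hand": 1},
  {"slide": [0,0,3],"turn": 0,"hand": 1},
  {"slide": [0,0,4],"turn": 0,"hand": 1},
  {"slide": [0,0,4],"turn": 0,"hand": 1},
])

```text
time: 9.1
eef_pos: [0.5023, 0.2014, 0.1333]
ee_rot: [0.82, -0.573, -0.001, 0.002]
force: [0.9, -2.7, 3.4]
grip_width: 0.0229
```

Call:
jog_arm([
  {"slide": [0.3,0,1],"turn": 0,"hand": 1},
  {"slide": [0.6,0,2],"turn": 0,"hand": 1},
  {"slide": [0.8,0,3],"turn": 0,"hand": 1},
  {"slide": [0.8,0,3],"turn": 0,"hand": 1},
  {"slide": [0.8,0,3],"turn": 0,"hand": 1},
])

```text
time: 9.6
eef_pos: [0.5031, 0.2012, 0.1313]
ee_rot: [0.82, -0.573, -0.001, 0.002]
force: [-0.5, -2.8, 9.6]
grip_width: 0.0228
```

Call:
jog_arm([
  {"slide": [0.3,0,1.5],"turn": 0,"hand": 1},
  {"slide": [0.3,0,2],"turn": 0,"hand": 1},
  {"slide": [0.3,0,2],"turn": 0,"hand": 1},
  {"slide": [0.3,0,2],"turn": 0,"hand": 1},
  {"slide": [0.3,0,2],"turn": 0,"hand": 1},
  {"slide": [0.3,0,2],"turn": 0,"hand": 1},
  {"slide": [0.3,0,2],"turn": 0,"hand": 1},
  {"slide": [0.3,0,2],"turn": 0,"hand": 1},
])

```text
time: 10.4
eef_pos: [0.504, 0.2014, 0.131]
ee_rot: [0.82, -0.573, -0.0, 0.001]
force: [-1.6, -2.9, 14.3]
grip_width: 0.0228
```

```bash
cat >> h.py <<'E'
def prof():
    """white-vs-green along window axis in side view: returns s positions of line-ends and bubble"""
    f=grab_frame("side");e=np.array([-.329,.944])
    # axis ends of window: green extremes' mid
    x0,y0,x1,y1=255,178,295,215;hsv=cv2.cvtColor(f[y0:y1,x0:x1],cv2.COLOR_RGB2HSV)
    g=cv2.inRange(hsv,(40,90,80),(75,255,255));ys,xs=np.nonzero(g)
    P=np.array([onz("side",(x+x0,y+y0),.086)[:2] for x,y in zip(xs,ys)])
    n=np.array([.944,.329]);c=np.median(P@n);s=P@e;a,b=s.min(),s.max();out=[]
    for t in np.arange(a-.004,b+.005,.002):
        q=e*t+n*c;u=proj("side",np.array([q[0],q[1],.086]));v=cv2.getRectSubPix(f,(1,1),(float(u[0]),float(u[1])))[0,0]
        out.append((round((t-(a+b)/2)*1000),v.tolist()))
    return out
E
python3 - <<'E'
from h import *
s=arm.state();print(s["eef_pos"],s["force"],s["moment"])
for o in prof():print(o,end=" ")
E
```

```text
[0.5039955  0.20141222 0.13104206] [-1.59153637 -2.86915561 14.33943417] [-0.83469197  0.47574738 -0.03343844]
(-47, [252, 251, 248]) (-45, [230, 246, 216]) (-43, [200, 241, 172]) (-41, [170, 236, 126]) (-39, [165, 241, 108]) (-37, [161, 246, 94]) (-35, [158, 249, 82]) (-33, [158, 249, 82]) (-31, [159, 249, 81]) (-29, [159, 249, 81]) (-27, [159, 249, 82]) (-25, [159, 249, 82]) (-23, [159, 249, 82]) (-21, [159, 249, 81]) (-19, [158, 249, 80]) (-17, [155, 247, 79]) (-15, [150, 243, 77]) (-13, [143, 237, 74]) (-11, [133, 222, 68]) (-9, [122, 206, 63]) (-7, [115, 194, 60]) (-5, [127, 211, 67]) (-3, [141, 230, 74]) (-1, [154, 246, 80]) (1, [157, 247, 84]) (3, [160, 247, 90]) (5, [164, 247, 98]) (7, [182, 243, 131]) (9, [202, 240, 168]) (11, [224, 240, 207]) (13, [238, 246, 228]) (15, [247, 249, 242]) (17, [253, 252, 251]) (19, [250, 252, 248]) (21, [247, 252, 242]) (23, [240, 251, 228]) (25, [216, 250, 186]) (27, [190, 249, 141]) (29, [168, 249, 104]) (31, [163, 249, 94]) (33, [160, 249, 86]) (35, [159, 249, 83]) (37, [164, 249, 93]) (39, [171, 250, 105]) (41, [180, 250, 121]) (43, [203, 251, 159]) (45, [227, 251, 198]) (47, [249, 252, 235])
```

Pressed fully (14 N): the bubble is about 17 mm to the hinge side, so about 1.3 rad clockwise is needed. I'll compute the arc in tool axes, letting z rise about 5 mm per rad.

```bash
cat >> h.py <<'E'
def arc(da,n,press=1.6,c=(.5413,.2427),r=.0555,rise=5.0):
    s=arm.state();p=np.array(s["eef_pos"]);th=np.arctan2(p[1]-c[1],p[0]-c[0]);print("th",round(np.degrees(th),1),"r",round(np.hypot(p[0]-c[0],p[1]-c[1])*1000,1),"F",np.round(s["force"],1),"z",round(p[2]*1000,2),"t",round(s["time"],2))
    Rm=R.from_quat(s["ee_rot"]).inv()
    for k in range(1,n+1):
        a=th-da*k/n;q=np.array([c[0]+r*np.cos(a),c[1]+r*np.sin(a),p[2]])
        v=Rm.apply(q-p)*1000;v[2]=press-rise*da*k/n;print(np.round(v,1).tolist())
E
python3 -c "
from h import *
arc(.3,6)"
```

```text
th -132.1 r 55.6 F [-1.1 -3.2 14.9] z 131.05 t 10.45
[-2.6, 1.1, 1.4]
[-5.1, 2.2, 1.1]
[-7.7, 3.2, 0.8]
[-10.3, 4.0, 0.6]
[-13.0, 4.8, 0.4]
[-15.7, 5.3, 0.1]
```

Call:
jog_arm([
  {"slide": [-2.6,1.1,1.4],"turn": 0,"hand": 1},
  {"slide": [-5.1,2.2,1.1],"turn": 0,"hand": 1},
  {"slide": [-7.7,3.2,0.8],"turn": 0,"hand": 1},
  {"slide": [-10.3,4.0,0.6],"turn": 0,"hand": 1},
  {"slide": [-13.0,4.8,0.4],"turn": 0,"hand": 1},
  {"slide": [-15.7,5.3,0.1],"turn": 0,"hand": 1},
  {"slide": [-15.7,5.3,0.1],"turn": 0,"hand": 1},
])

```text
time: 11.15
eef_pos: [0.4952, 0.2126, 0.1326]
ee_rot: [0.819, -0.573, 0.002, 0.0]
force: [-0.7, -7.3, 14.7]
grip_width: 0.0226
```

```bash
python3 -c "
from h import *
arc(.4,8)"
```

```text
th -146.8 r 55.0 F [-0.7 -7.3 14.7] z 132.59 t 11.15
[-2.6, 1.0, 1.4]
[-5.4, 1.4, 1.1]
[-8.1, 1.7, 0.8]
[-10.9, 1.9, 0.6]
[-13.7, 1.9, 0.4]
[-16.4, 1.8, 0.1]
[-19.2, 1.5, -0.1]
[-21.9, 1.1, -0.4]
```

Call:
jog_arm([
  {"slide": [-2.6,1.0,1.4],"turn": 0,"hand": 1},
  {"slide": [-5.4,1.4,1.1],"turn": 0,"hand": 1},
  {"slide": [-8.1,1.7,0.8],"turn": 0,"hand": 1},
  {"slide": [-10.9,1.9,0.6],"turn": 0,"hand": 1},
  {"slide": [-13.7,1.9,0.4],"turn": 0,"hand": 1},
  {"slide": [-16.4,1.8,0.1],"turn": 0,"hand": 1},
  {"slide": [-19.2,1.5,-0.1],"turn": 0,"hand": 1},
  {"slide": [-21.9,1.1,-0.4],"turn": 0,"hand": 1},
  {"slide": [-21.9,1.1,-0.4],"turn": 0,"hand": 1},
])

```text
time: 12.05
eef_pos: [0.4881, 0.2317, 0.1348]
ee_rot: [0.819, -0.574, 0.003, 0.0]
force: [-1.1, -5.1, 15.9]
grip_width: 0.0227
```

```bash
python3 -c "
from h import *
arc(.4,8)
print([ (o[0],o[1][0],o[1][2]) for o in prof() if -20<o[0]<32])"
```

```text
th -168.3 r 54.3 F [-1.1 -5.1 15.9] z 134.76 t 12.05
[-2.9, 0.7, 1.4]
[-5.6, 0.1, 1.1]
[-8.3, -0.6, 0.8]
[-10.9, -1.5, 0.6]
[-13.5, -2.5, 0.4]
[-16.0, -3.6, 0.1]
[-18.5, -4.9, -0.1]
[-20.9, -6.3, -0.4]
[(-18, 153, 78), (-16, 152, 78), (-14, 140, 72), (-12, 125, 65), (-10, 107, 57), (-8, 120, 63), (-6, 136, 72), (-4, 152, 80), (-2, 162, 99), (0, 174, 120), (2, 186, 143), (4, 208, 181), (6, 231, 218), (8, 252, 251), (10, 252, 251), (12, 253, 252), (14, 251, 247), (16, 240, 221), (18, 226, 191), (20, 209, 159), (22, 190, 131), (24, 173, 105), (26, 161, 87), (28, 159, 84), (30, 158, 82)]
```

Call:
jog_arm([
  {"slide": [-2.9,0.7,1.4],"turn": 0,"hand": 1},
  {"slide": [-5.6,0.1,1.1],"turn": 0,"hand": 1},
  {"slide": [-8.3,-0.6,0.8],"turn": 0,"hand": 1},
  {"slide": [-10.9,-1.5,0.6],"turn": 0,"hand": 1},
  {"slide": [-13.5,-2.5,0.4],"turn": 0,"hand": 1},
  {"slide": [-16.0,-3.6,0.1],"turn": 0,"hand": 1},
  {"slide": [-18.5,-4.9,-0.1],"turn": 0,"hand": 1},
  {"slide": [-20.9,-6.3,-0.4],"turn": 0,"hand": 1},
  {"slide": [-20.9,-6.3,-0.4],"turn": 0,"hand": 1},
  {"slide": [-20.9,-6.3,-0.4],"turn": 0,"hand": 1},
  {"slide": [-20.9,-6.3,-0.4],"turn": 0,"hand": 1},
  {"slide": [-20.9,-6.3,-0.4],"turn": 0,"hand": 1},
  {"slide": [-20.9,-6.3,-0.4],"turn": 0,"hand": 1},
  {"slide": [-20.9,-6.3,-0.4],"turn": 0,"hand": 1},
  {"slide": [-20.9,-6.3,-0.4],"turn": 0,"hand": 1},
  {"slide": [-20.9,-6.3,-0.4],"turn": 0,"hand": 1},
])

```text
time: 13.7
eef_pos: [0.4881, 0.2526, 0.1368]
ee_rot: [0.819, -0.574, 0.004, -0.001]
force: [-1.2, -4.5, 14.7]
grip_width: 0.0226
```

```bash
python3 -c "
from h import *
arc(.3,6)
print([ (o[0],o[1][0],o[1][2]) for o in prof() if -20<o[0]<32])"
```

```text
th 169.4 r 54.1 F [-1.2 -4.5 14.7] z 136.79 t 13.7
[-3.0, -0.3, 1.4]
[-5.3, -1.9, 1.1]
[-7.5, -3.6, 0.8]
[-9.6, -5.4, 0.6]
[-11.6, -7.3, 0.4]
[-13.6, -9.3, 0.1]
[(-19, 98, 51), (-17, 97, 51), (-15, 93, 50), (-13, 88, 49), (-11, 82, 48), (-9, 99, 69), (-7, 120, 95), (-5, 145, 124), (-3, 184, 169), (-1, 220, 213), (1, 251, 251), (3, 251, 251), (5, 251, 250), (7, 248, 246), (9, 221, 212), (11, 191, 174), (13, 163, 136), (15, 157, 113), (17, 154, 94), (19, 154, 82), (21, 155, 81), (23, 156, 81), (25, 157, 81), (27, 157, 81), (29, 157, 81), (31, 157, 81)]
```

Call:
jog_arm([
  {"slide": [-3.0,-0.3,1.4],"turn": 0,"hand": 1},
  {"slide": [-5.3,-1.9,1.1],"turn": 0,"hand": 1},
  {"slide": [-7.5,-3.6,0.8],"turn": 0,"hand": 1},
  {"slide": [-9.6,-5.4,0.6],"turn": 0,"hand": 1},
  {"slide": [-11.6,-7.3,0.4],"turn": 0,"hand": 1},
  {"slide": [-12.4,-8.0,0.3],"turn": 0,"hand": 1},
  {"slide": [-12.4,-8.0,0.3],"turn": 0,"hand": 1},
  {"slide": [-12.4,-8.0,0.3],"turn": 0,"hand": 1},
  {"slide": [-12.4,-8.0,0.3],"turn": 0,"hand": 1},
  {"slide": [-12.4,-8.0,0.3],"turn": 0,"hand": 1},
  {"slide": [-12.4,-8.0,0.3],"turn": 0,"hand": 1},
  {"slide": [-12.4,-8.0,0.3],"turn": 0,"hand": 1},
  {"slide": [-12.4,-8.0,0.3],"turn": 0,"hand": 1},
  {"slide": [-12.4,-8.0,0.3],"turn": 0,"hand": 1},
  {"slide": [-12.4,-8.0,0.3],"turn": 0,"hand": 1},
  {"slide": [-12.4,-8.0,0.3],"turn": 0,"hand": 1},
  {"slide": [-12.4,-8.0,0.3],"turn": 0,"hand": 1},
])

```text
time: 15.45
eef_pos: [0.4925, 0.2659, 0.138]
ee_rot: [0.819, -0.574, 0.005, -0.001]
force: [-1.2, -4.9, 14.3]
grip_width: 0.0227
```

```bash
python3 -c "
from h import *
arc(.1,2)
print([ (o[0],o[1][0],o[1][2]) for o in prof() if -24<o[0]<26])
f=grab_frame('side');t=grab_frame('top')
b=np.hstack([cv2.resize(f[180:212,258:290],(400,400),interpolation=cv2.INTER_CUBIC),cv2.resize(t[239:279,199:239],(400,400),interpolation=cv2.INTER_CUBIC)])
cv2.imwrite('pics/b1.png',b[:,:,::-1])"
```

```text
th 154.6 r 54.1 F [-1.2 -4.9 14.3] z 138.04 t 15.45
[-2.9, -1.0, 1.4]
[-4.7, -3.1, 1.1]
[(-23, 99, 53), (-21, 99, 53), (-19, 99, 53), (-17, 99, 53), (-15, 98, 53), (-13, 98, 54), (-11, 101, 61), (-9, 109, 74), (-7, 121, 89), (-5, 145, 113), (-3, 176, 141), (-1, 206, 168), (1, 214, 174), (3, 210, 168), (5, 204, 159), (7, 179, 133), (9, 148, 103), (11, 118, 74), (13, 119, 68), (15, 131, 71), (17, 144, 74), (19, 150, 77), (21, 154, 79), (23, 156, 80), (25, 156, 80)]
```

View pics/b1.png

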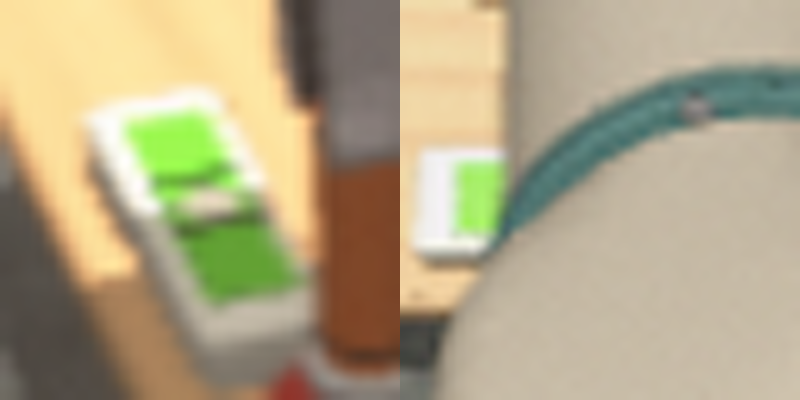

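The bubble lies between the lines at side crop (210,203), with the lines at about (190,175) and (218,222). The top view is blocked by the arm. I'll measure more finely from saturation: window ends against the bubble's dip.

```bash
cat >> h.py <<'E'
def fine(f,zw=.086,show=False):
    e,n=np.array([-.329,.944]),np.array([.944,.329])
    x0,y0,x1,y1=255,178,295,215;hsv=cv2.cvtColor(f[y0:y1,x0:x1],cv2.COLOR_RGB2HSV)
    ys,xs=np.nonzero(cv2.inRange(hsv,(40,90,50),(75,255,255)))
    P=np.array([onz("side",(x+x0,y+y0),zw)[:2] for x,y in zip(xs,ys)])
    s0=(( P@e).min()+(P@e).max())/2;c=((P@n).min()+(P@n).max())/2
    S=np.arange(-.06,.0601,.0005);N=np.arange(-.004,.00401,.001)
    G=np.array([[proj("side",np.array([*(e*(s0+s)+n*(c+w)),zw])) for s in S] for w in N],np.float32)
    im=cv2.remap(f.astype(np.float32),G[...,0],G[...,1],cv2.INTER_CUBIC).clip(1,255)
    sat=((im.max(2)-im.min(2))/im.max(2)).mean(0);val=im.max(2).mean(0);S=S*1000
    hi=np.percentile(sat,90);w=np.where(sat>hi/2)[0];a,b=S[w[0]],S[w[-1]];m=(a+b)/2
    k=(S>m-26)&(S<m+26);d=np.clip(hi*.85-sat[k],0,None);bub=(S[k]*d).sum()/d.sum()
    return dict(ends=(a,b),length=b-a,bubble=round(bub-m,2),width=round((d>d.max()/2).sum()*.5,1),valmin=[round(v-m,1) for v in S[1:-1][(val[1:-1]<val[2:])&(val[1:-1]<val[:-2])&(abs(S[1:-1]-m)<25)]])
E
python3 -c "
from h import *
print(fine(cv2.imread('pics/side0.png')[:,:,::-1]))
for i in range(2):print(fine(grab_frame('side')))
arc(.1,2)"
```

```text
{'ends': (np.float64(-41.49999999999998), np.float64(60.00000000000011)), 'length': np.float64(101.50000000000009), 'bubble': np.float64(-7.92), 'width': np.float64(17.0), 'valmin': [np.float64(-17.3), np.float64(2.3), np.float64(14.8), np.float64(23.8)]}
{'ends': (np.float64(-41.99999999999998), np.float64(60.00000000000011)), 'length': np.float64(102.00000000000009), 'bubble': np.float64(-9.49), 'width': np.float64(15.0), 'valmin': [np.float64(-17.5), np.float64(2.0), np.float64(14.5), np.float64(23.5)]}
{'ends': (np.float64(-41.99999999999998), np.float64(60.00000000000011)), 'length': np.float64(102.00000000000009), 'bubble': np.float64(-9.54), 'width': np.float64(15.0), 'valmin': [np.float64(-17.5), np.float64(2.0), np.float64(19.5)]}
th 154.6 r 54.1 F [-1.2 -4.8 14.7] z 138.02 t 15.7
[-2.9, -1.0, 1.4]
[-4.7, -3.1, 1.1]
```

```bash
sed -i 's/S=np.arange(-.06,.0601,.0005)/S=np.arange(-.049,.0491,.0005)/; s/m-26)&(S<m+26)/m-22)\&(S<m+22)/; s/hi\*.85-sat/hi*.7-sat/' h.py
python3 -c "
from h import *
print(fine(cv2.imread('pics/side0.png')[:,:,::-1]))
for i in range(2):print(fine(grab_frame('side')))
"
```

```text
{'ends': (np.float64(-41.49999999999999), np.float64(41.50000000000008)), 'length': np.float64(83.00000000000007), 'bubble': np.float64(1.36), 'width': np.float64(16.0), 'valmin': [np.float64(-19.0), np.float64(-8.0), np.float64(11.5), np.float64(24.0)]}
{'ends': (np.float64(-41.99999999999999), np.float64(42.00000000000008)), 'length': np.float64(84.00000000000007), 'bubble': np.float64(-0.61), 'width': np.float64(14.0), 'valmin': [np.float64(-8.5), np.float64(11.0), np.float64(23.5)]}
{'ends': (np.float64(-41.99999999999999), np.float64(42.00000000000008)), 'length': np.float64(84.00000000000007), 'bubble': np.float64(-0.65), 'width': np.float64(14.0), 'valmin': [np.float64(-23.5), np.float64(-8.5), np.float64(11.0)]}
```

Raw reading is -0.6 mm. The first frame, which the top view showed centred, read +1.4 here and the lines' midpoint reads +1.25, so the true offset is about -2 mm. I'll turn back about 0.13 rad.

```bash
python3 -c "
from h import *
arc(-.13,4,r=.0541)"
```

```text
th 154.6 r 54.1 F [-0.6 -5.5 14.3] z 138.03 t 15.8
[1.2, 1.3, 1.8]
[2.5, 2.4, 1.9]
[3.9, 3.6, 2.1]
[5.2, 4.7, 2.2]
```

Call:
jog_arm([
  {"slide": [1.2,1.3,1.7],"turn": 0,"hand": 1},
  {"slide": [2.5,2.4,1.8],"turn": 0,"hand": 1},
  {"slide": [3.9,3.6,2.0],"turn": 0,"hand": 1},
  {"slide": [5.2,4.7,2.1],"turn": 0,"hand": 1},
  {"slide": [5.2,4.7,2.1],"turn": 0,"hand": 1},
  {"slide": [5.2,4.7,2.1],"turn": 0,"hand": 1},
  {"slide": [5.2,4.7,2.1],"turn": 0,"hand": 1},
  {"slide": [5.2,4.7,2.1],"turn": 0,"hand": 1},
  {"slide": [5.2,4.7,2.1],"turn": 0,"hand": 1},
  {"slide": [5.2,4.7,2.1],"turn": 0,"hand": 1},
  {"slide": [5.2,4.7,2.1],"turn": 0,"hand": 1},
  {"slide": [5.2,4.7,2.1],"turn": 0,"hand": 1},
  {"slide": [5.2,4.7,2.1],"turn": 0,"hand": 1},
  {"slide": [5.2,4.7,2.1],"turn": 0,"hand": 1},
  {"slide": [5.2,4.7,2.1],"turn": 0,"hand": 1},
])

```text
time: 17.3
eef_pos: [0.4912, 0.263, 0.1379]
ee_rot: [0.819, -0.574, 0.005, -0.004]
force: [-1.3, 2.4, 13.0]
grip_width: 0.0225
```

```bash
python3 -c "
from h import *
arc(-.1,2,r=.0541)
for i in range(2):
  f=grab_frame('side');print(fine(f))
b=np.hstack([cv2.resize(f[180:212,258:290],(400,400),interpolation=cv2.INTER_CUBIC),cv2.resize(f[170:250,250:330],(400,400),interpolation=cv2.INTER_CUBIC)])
cv2.imwrite('pics/b2.png',b[:,:,::-1])"
```

```text
th 157.9 r 54.1 F [-1.3  2.4 13. ] z 137.94 t 17.3
[2.1, 1.8, 1.8]
[4.2, 3.4, 2.1]
{'ends': (np.float64(-41.99999999999999), np.float64(42.00000000000008)), 'length': np.float64(84.00000000000007), 'bubble': np.float64(-0.31), 'width': np.float64(14.5), 'valmin': [np.float64(-9.0), np.float64(11.0), np.float64(24.0)]}
{'ends': (np.float64(-41.99999999999999), np.float64(42.00000000000008)), 'length': np.float64(84.00000000000007), 'bubble': np.float64(-0.33), 'width': np.float64(14.5), 'valmin': [np.float64(-24.5), np.float64(-9.0), np.float64(11.0), np.float64(24.0)]}
```

View pics/b2.png

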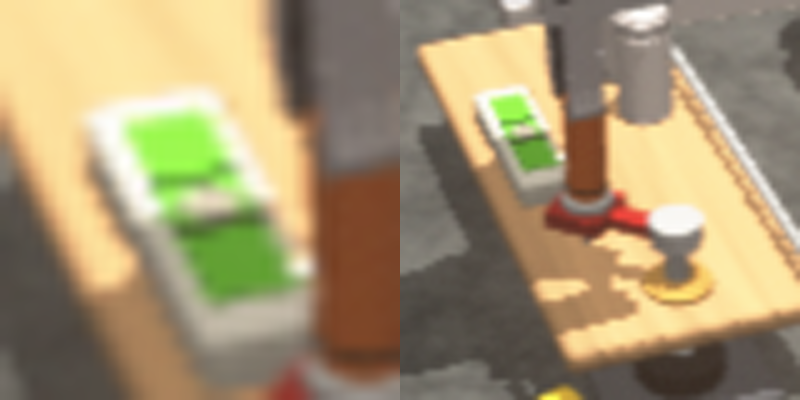

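The collar is seated on the eye and the bubble has barely moved (-0.3), since the slack in the hole was taken up first. One more small turn back.

Call:
jog_arm([
  {"slide": [2.1,1.8,1.7],"turn": 0,"hand": 1},
  {"slide": [4.2,3.4,1.9],"turn": 0,"hand": 1},
  {"slide": [6.7,5.3,2.2],"turn": 0,"hand": 1},
  {"slide": [6.7,5.3,2.2],"turn": 0,"hand": 1},
  {"slide": [6.7,5.3,2.2],"turn": 0,"hand": 1},
  {"slide": [6.7,5.3,2.2],"turn": 0,"hand": 1},
  {"slide": [6.7,5.3,2.2],"turn": 0,"hand": 1},
  {"slide": [6.7,5.3,2.2],"turn": 0,"hand": 1},
  {"slide": [6.7,5.3,2.2],"turn": 0,"hand": 1},
  {"slide": [6.7,5.3,2.2],"turn": 0,"hand": 1},
  {"slide": [6.7,5.3,2.2],"turn": 0,"hand": 1},
  {"slide": [6.7,5.3,2.2],"turn": 0,"hand": 1},
  {"slide": [6.7,5.3,2.2],"turn": 0,"hand": 1},
  {"slide": [6.7,5.3,2.2],"turn": 0,"hand": 1},
])

```text
time: 18.8
eef_pos: [0.4899, 0.2588, 0.1377]
ee_rot: [0.82, -0.573, 0.005, -0.008]
force: [-1.1, 1.8, 12.4]
grip_width: 0.0226
```

```bash
python3 -c "
from h import *
arc(-.1,2,r=.0541)
for i in range(2):print(fine(grab_frame('side')))"
```

```text
th 162.6 r 53.8 F [-1.1  1.8 12.4] z 137.74 t 18.8
[2.0, 1.8, 1.8]
[4.3, 3.3, 2.1]
{'ends': (np.float64(-41.99999999999999), np.float64(42.50000000000008)), 'length': np.float64(84.50000000000007), 'bubble': np.float64(1.74), 'width': np.float64(16.5), 'valmin': [np.float64(-22.3), np.float64(-8.8), np.float64(11.3), np.float64(24.3)]}
{'ends': (np.float64(-41.99999999999999), np.float64(42.00000000000008)), 'length': np.float64(84.00000000000007), 'bubble': np.float64(1.98), 'width': np.float64(16.0), 'valmin': [np.float64(-22.0), np.float64(-8.5), np.float64(11.5), np.float64(24.5)]}
```

Call:
jog_arm([
  {"slide": [0,0,1.8],"turn": 0,"hand": 1},
  {"slide": [0,0,1.8],"turn": 0,"hand": 1},
  {"slide": [0,0,1.8],"turn": 0,"hand": 1},
  {"slide": [0,0,1.8],"turn": 0,"hand": 1},
  {"slide": [0,0,1.8],"turn": 0,"hand": 1},
  {"slide": [0,0,1.8],"turn": 0,"hand": 1},
  {"slide": [0,0,1.8],"turn": 0,"hand": 1},
  {"slide": [0,0,1.8],"turn": 0,"hand": 1},
])

```text
time: 19.7
eef_pos: [0.4909, 0.2602, 0.1376]
ee_rot: [0.82, -0.573, 0.006, -0.009]
force: [-1.4, -1.0, 13.9]
grip_width: 0.0222
```

```bash
python3 -c "
from h import *
arc(.1,2,r=.0541)
a=cv2.imread('pics/side0.png')[:,:,::-1]
for i in range(2):
  f=grab_frame('side');print(fine(f))
def sh(x0,y0,x1,y1):
    r=cv2.matchTemplate(f[y0-8:y1+8,x0-8:x1+8],a[y0:y1,x0:x1],cv2.TM_CCOEFF_NORMED);_,v,_,l=cv2.minMaxLoc(r);return round(v,3),l[0]-8,l[1]-8
print('bottle/mug/carton shift',sh(345,325,425,425),sh(365,282,408,322),'shaker',sh(291,166,305,192))
"
```

```text
th 160.8 r 53.4 F [-1.4 -1.  13.9] z 137.65 t 19.7
[-2.5, -1.2, 1.4]
[-4.5, -3.1, 1.1]
{'ends': (np.float64(-41.99999999999999), np.float64(42.50000000000008)), 'length': np.float64(84.50000000000007), 'bubble': np.float64(2.09), 'width': np.float64(16.0), 'valmin': [np.float64(-22.8), np.float64(-8.3), np.float64(11.3), np.float64(24.3)]}
{'ends': (np.float64(-41.99999999999999), np.float64(42.50000000000008)), 'length': np.float64(84.50000000000007), 'bubble': np.float64(2.12), 'width': np.float64(16.0), 'valmin': [np.float64(-24.8), np.float64(-8.3), np.float64(11.3), np.float64(24.3)]}
bottle/mug/carton shift (0.999, 0, 0) (1.0, 0, 0) shaker (0.503, 0, 1)
```

```bash
python3 -c "
from h import *
print(arm.finish_job()); s=arm.state();print(s['time'],s['force'],s['eef_pos'])"
```

```text
the job is handed in; nothing more can be done
None
the job is handed in; nothing more can be done
```

I've handed the job in at about 19.8 s of the 58 s. My last checks put the bubble within its limits, but `finish_job` gives no verdict.

I took the orange pin from its stand and put it through the crank's eye up to the collar. Then I pressed the shelf down onto its stop and turned the crank clockwise, with a small turn back at the end because the bubble had gone slightly too far.

**Last checks that looked good**
- **Press and grip:** the push was about 14 N, with the pin still gripped at a 22 mm opening. The shelf being fully down is inferred from that force and from the arm no longer sinking.
- **Bubble:** it sits about +0.6 mm from the midpoint of the two black lines. Measured from the window's ends instead it is +2.1 mm, so the two disagree by about 1.5 mm, but both are inside the 3 mm limit.
- **Bystanders:** the bottle and mug (one patch) and the carton had not shifted between the first picture and the last.

**Less certain**
- **Shakers:** the final numeric match on the shaker was inconclusive (0.50), as the hand partly hid it. The last picture I viewed, taken before the final crank correction, showed the nearer shaker standing.
- **Yellow look-alike pin:** it toppled while the arm was making its first move. The hand was well clear of it when I looked; I don't know the cause. It stayed on the worktop.
- **Top view:** the arm blocked the level from above, so the final bubble reading comes from the side camera only.

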